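Lock the baby monitor camera on its shaft

ROBOT

A 6-joint arm with a two-finger parallel gripper is mounted at the origin on the work surface. World frame = base frame: x ahead of the robot, y to its left, z up, the work surface at z = 0. Lengths are in m, angles in rad, forces in N, time in s.
With the tool pointing down it reaches from about 0.35 to 0.775 m from the base axis. Payload 5.5 kg.
Tool frame: the origin (TCP) lies between the finger pads; the fingertips stand 19 mm ahead of it and the grasp point (between the pads) is the TCP; z points along the fingers, x is the direction in which the jaws open and shut, and the axes are right-handed (so a half turn about z gives the same grasp; the last joint's range is limited). The gripper opens to 85 mm and grips with 20 to 120 N. Pads are 22 mm wide; open, the fingers measure 114 mm over their backs; the gripper's body (76 mm by 85 mm) begins 54 mm behind the grasp point. The pads swing forward as they close: fully open they stand 13 mm farther back than shut.
Start: joints at [1.076, 0.313, 0.046, 1.304, 0, 1.431], TCP at [0.2, 0.539, 0.25] pointing down, gripper open.
Joint ranges: [-2.76, 2.76], [-0.86, 1.69], [-1.03, 1.26], [-2.2, 2.34], [-1.47, 1.5], [-3.14, 3.14]. Speed limits (rad/s): [2.57, 2.57, 3.14, 3.14, 3.14, 3.14].

INTERFACE

Orientations are given as a unit quaternion [w, x, y, z].
In Python, from workcell import env gives the robot as it stands. The module is installed in compiled form; this text tells all that it offers.
- The arm moves only by the tool carry_out, never from a script. Its argument "steps" is a list of rows, each a list of 7 numbers: the gripper command: -1 is shut, 1 is fully open, values between are in proportion, then the shift along the tool's x, y, z in m, then the turn, a rotation vector about the tool's x, y, z in rad. A call has 1 to 20 rows; each row shifts and turns the commanded pose from where the row before left it, along the tool's axes as they then stand; what a row does not reach is not made up. A row lasts 1/8 s, in which the tool goes at most 62.5 mm and 10.7 degrees, less where a joint would pass 70% of its speed; a pose out of reach is approached as far as the arm can. A call with a gripper value outside its range is refused whole. The fingers move at their own pace and stop on an object; "grip_force" is the grip in N (left out, the last holds). Time passes only in rows, so rows that do not move let the fingers close. It gives the time, the measured TCP pose, the force and the opening at its end, in the units of the state.
- env.get_state(): the state, without advancing time (a new reading comes with each control period).
- env.read_camera(name): name is "scene" or "top" or "wrist"; returns a dict with "color" (384x512x3 uint8, red, green, blue), "K" (3x3 intrinsics, pixels), "dist" ([k1, k2, p1, p2, k3] as OpenCV has them; the pictures are not rectified), "R" (3x3) and "t" (3): a world point X has camera coordinates R X + t. Camera axes: x right, y down, z forward; pixel columns grow to the right and rows downward; lengths in m; the calibration is good to about 2 mm. A picture is of the moment at which its call begins. There is no depth.
- env.hand_in(): hands the job in, once; it reports no verdict.
The state is a dict: "clock": time; "joint_pos": joint angles; "qvel": joint speeds; "tau": joint torques, N m; "tcp_pos": TCP position; "orientation": TCP orientation; "wrist_force": force on the tool from outside, world axes, zero at the start; "ft_torque": the same for the moment, N m; "finger_gap": finger opening in m.
Only numpy, scipy, OpenCV 4.12 (cv2) and the standard library are available. Lean on these libraries where they do the work, as an engineer would, in place of code of your own. Each camera call takes 0.05 s, during which the arm holds its last target. There are 200 camera calls.

TASK

The baby monitor camera has come loose on its stand: swing the white lever until it stands straight up, so that the flat of the camera's shaft faces the set-screw in the top of the stand. Then take the T-handled hex key out of its wooden block, feel its end fully into the screw's six-sided socket and tighten clockwise until the screw bears snugly on the flat, turning and pressing gently and never forcing it. Leave the key standing in the screw, let go of everything, and leave the other things on the dresser alone.

Things in the scene. Friction and masses are not known exactly. Their poses are not given: they have to be found in the camera images.
- stand: Aluminium camera stand fixed to the dresser: base plate 130 (x) x 80 (y) x 10 mm, on its middle a clamp block 40 (x) x 36 (y) mm whose top is 80 mm above the dresser. Origin: centre of the base's underside, z up. The block carries a level shaft along the stand's y axis, 45 mm above the dresser, and an upright set-screw in its top.
- shaft: Steel shaft, 24 mm diameter, with a flat 2 mm deep along it. Origin: on its axis right under the set-screw; y along the shaft; z points square out of the flat, so the flat faces the screw when this z is straight up. A white camera, a 56 mm box, is fixed on it at y = -56 mm. It turns stiffly (0.2 N m) up to 1.1 rad and stays where it is left; it starts 0.4 to 0.95 rad off, leaning to the stand's +x.
- lever_end (a point): Middle of the rounded free end of the white flat lever that is fixed on the shaft at its y = +50 mm and stands out along the shaft's z, to 70 mm from the shaft's axis. Lever 12 mm thick (shaft's x), 22 mm wide (y). Same axes as the shaft.
- setscrew: Dark steel set-screw, 20 mm across, upright in the block's top, 0 to 3 mm proud. Origin: centre of its socket's mouth, z up; the frame sinks with the screw but does not show its turn: the socket's angle is not told. Hexagon socket 13.7 mm across flats, 14 mm deep. Clockwise from above sinks it 4 mm per rad.
- screw_point (a point): Lower end of the set-screw, 24 mm below its socket's mouth. It needs 0.55 to 1.0 rad of turn (and up to 0.3 rad of play first) to meet the flat (on the round of the shaft it stops 2 mm too early). Turning takes about 0.04 N m, then the torque rises steeply as it bears: 0.07 to 0.1 N m is snug, over 0.13 N m too much. Pressing it with over 10 N may force it.
- key_handle (a point): Centre of the black cross-bar of the T-handled hex key (90 g): bar 70 (x, along it) x 14 (y, grip across) x 18 mm (z). z points up the key; its foot is 85 mm below this point. The key stands upright in a loose 16.5 mm round hole, 35 mm deep, of a wooden block 70 x 70 x 45 mm fixed to the dresser.
- hexkey: The same key; origin at its foot, on the axis, same axes. From the foot: a round pilot 12.8 mm diameter, bevelled,, 4 mm long, then a hexagon stem 13 mm across flats (a pair of flats square to x, the rest each 60 degrees on) up to the bar. The pilot enters the screw's socket at any angle, the hexagon only within about 6 degrees of matching; then it goes 14 mm deep in all, to the socket's floor.
- jar_center (a point): Bystander: glass jar with aluminium lid, 72 mm diameter, 110 mm tall; point half-way up.
- rattle_center (a point): Bystander: yellow rattle lying flat, about 130 mm long, 18 mm tall: a ring of 70 mm with a handle; point at the ring's centre.
- tub_center (a point): Bystander: white cream tub, 60 mm diameter, 60 mm tall; point half-way up.
Things that resemble listed ones, but are neither listed nor needed, are in the scene too. Leave any blue or orange look-alike of the hexkey alone.

How it is judged:
By the outcome, as a careful person would: the job done as asked, in the order asked, and still so for the second after the job is handed in, with the robot touching nothing.
It also fails if it takes over 72 s, if anything falls off the work surface, if the arm or the gripper's body presses on something with over 40 N, if the wrist force passes 120 N, or if a joint passes its speed limit or range.

## Working session

There is one attempt and no reset: what is moved stays moved. The work goes in short steps, Python scripts to look and compute and a tool call to move; the robot and the scene stay as the last step left them, time stands still between calls to the robot, and variables do not carry over. Pictures are saved under pics/ and viewed, about 8 in all and at most 12, crops included, and the job is handed in when it is done.

Besides the shell and the picture viewer there is one more tool, called after "Request:" by a JSON object that holds its "method" and its "body", one argument or row to a line. carry_out: Moves the arm, as the interface text tells. Its arguments: {"type":"object","properties":{"steps":{"type":"array","items":{"type":"array","items":{"type":"number"}}},"grip_force":{"type":"number"}},"required":["steps"]}

```bash
mkdir -p pics; ls
cat > h.py <<'E'
import numpy as np, cv2, pickle
from workcell import env
def snap(name, fn):
    c=env.read_camera(name); pickle.dump(c,open(f'pics/{fn}.pkl','wb'))
    cv2.imwrite(f'pics/{fn}.png',c['color'][:,:,::-1]); return c
def load(fn): return pickle.load(open(f'pics/{fn}.pkl','rb'))
def ray(c,px):
    K,R,t=map(np.array,(c['K'],c['R'],c['t']))
    u=cv2.undistortPoints(np.array([[px]],float),K,np.array(c['dist'],float)).ravel()
    return -R.T@t, R.T@np.array([u[0],u[1],1])
def onz(c,px,z):
    o,d=ray(c,px); return o+d*(z-o[2])/d[2]
def tri(cs,pxs):
    A=np.zeros((3,3));b=np.zeros(3);L=[]
    for c,p in zip(cs,pxs):
        o,d=ray(c,p);d=d/np.linalg.norm(d);P=np.eye(3)-np.outer(d,d);A+=P;b+=P@o;L.append((P,o))
    X=np.linalg.solve(A,b); return X,[np.linalg.norm(P@(X-o)) for P,o in L]
def proj(c,X):
    K,R,t=map(np.array,(c['K'],c['R'],c['t']))
    return cv2.projectPoints(np.array(X,float).reshape(-1,3),cv2.Rodrigues(R)[0],t,K,np.array(c['dist'],float))[0].reshape(-1,2)
E
python3 - <<'E'
from h import *
a=snap('scene','s0');b=snap('top','t0');w=snap('wrist','w0')
m=np.vstack([np.hstack([a['color'],b['color']])])
cv2.imwrite('pics/m0.png',cv2.resize(a['color'],(800,600),interpolation=cv2.INTER_CUBIC)[:,:,::-1])
cv2.imwrite('pics/m1.png',cv2.resize(b['color'],(800,600),interpolation=cv2.INTER_CUBIC)[:,:,::-1])
for c in (a,b,w): print(np.round(-np.array(c['R']).T@c['t'],3), np.round(c['R'],2).tolist(), c['K'][0][0])
print(env.get_state())
E
```

```text
pics
[0.789 0.456 0.609] [[-0.87, 0.49, 0.0], [0.35, 0.63, -0.69], [-0.34, -0.6, -0.72]] 376.247722482293
[0.426 0.025 1.016] [[0.0, -1.0, -0.01], [-0.99, 0.0, -0.16], [0.16, 0.01, -0.99]] 486.5136982070133
[0.131 0.564 0.374] [[0.35, 0.94, -0.0], [0.9, -0.33, 0.29], [0.27, -0.1, -0.96]] 282.44523896504603
{'clock': 0.15, 'joint_pos': array([ 1.07639890e+00,  3.13870436e-01,  4.52394449e-02,  1.30355083e+00,
       -8.54080929e-06,  1.43120613e+00]), 'qvel': array([-0.00102497, -0.00292381,  0.00345106,  0.0004933 , -0.00056928,
        0.00059079]), 'tau': array([ 2.76401159e-03, -4.81064451e+01,  2.98815268e+01,  1.39212891e-02,
       -1.40608868e-04, -1.00079603e-05]), 'tcp_pos': array([0.19960572, 0.53888467, 0.24958926]), 'orientation': array([ 3.16561069e-04,  8.20795031e-01,  5.71222407e-01, -6.16205006e-04]), 'wrist_force': array([ 0.57179728,  0.55025393, -0.90722325]), 'ft_torque': array([ 0.01431731, -0.02017452,  0.02907852]), 'finger_gap': 0.08571555973395069}
```

View pics/m0.png

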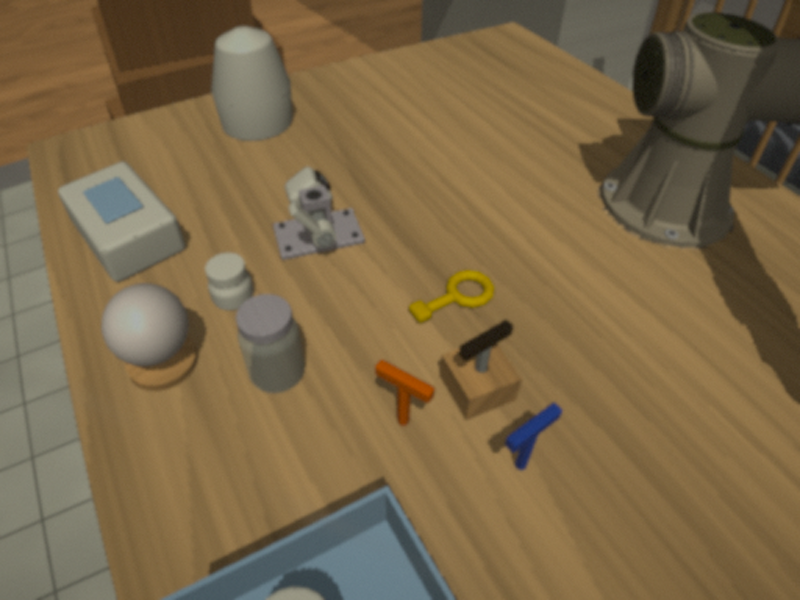

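View pics/m1.png

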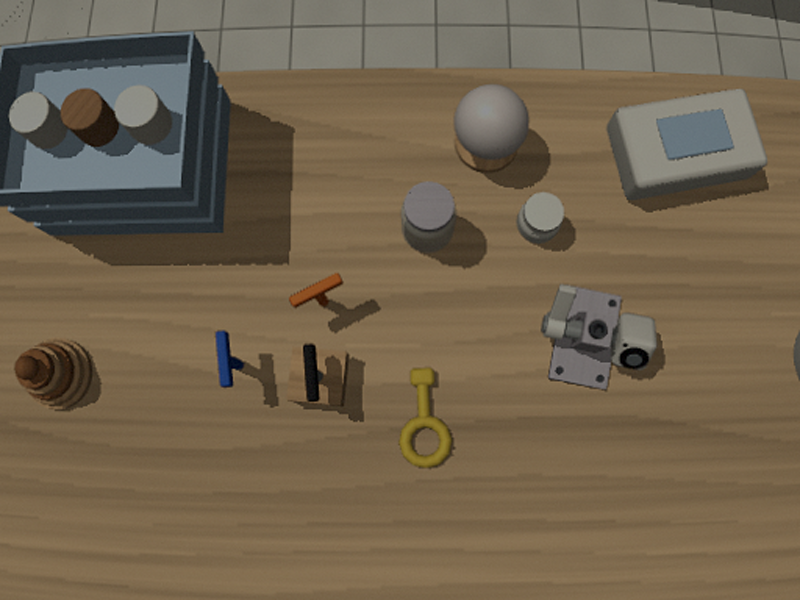

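The black key in the wooden block is at top (311,372) and scene (486,341). The look-alikes are blue at top (223,358) and orange at top (316,290). I choose the black one, the only one in the block. The stand is at top (595,338) and scene (318,225). Next is a close crop.

Run:
```python
from h import *
a=load('s0');b=load('t0')
def crop(c,x,y,w=80,h=60,s=5): return cv2.resize(c['color'][y:y+h,x:x+w],(400,300),interpolation=cv2.INTER_CUBIC)
# native = 0.64*view ; each 80x60 crop, x5
im=np.vstack([np.hstack([crop(a,165,103),crop(b,341,177)]),np.hstack([crop(a,270,200),crop(b,160,208)])])
cv2.imwrite('pics/c0.png',im[:,:,::-1])
```

```text
(no output)
```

View pics/c0.png

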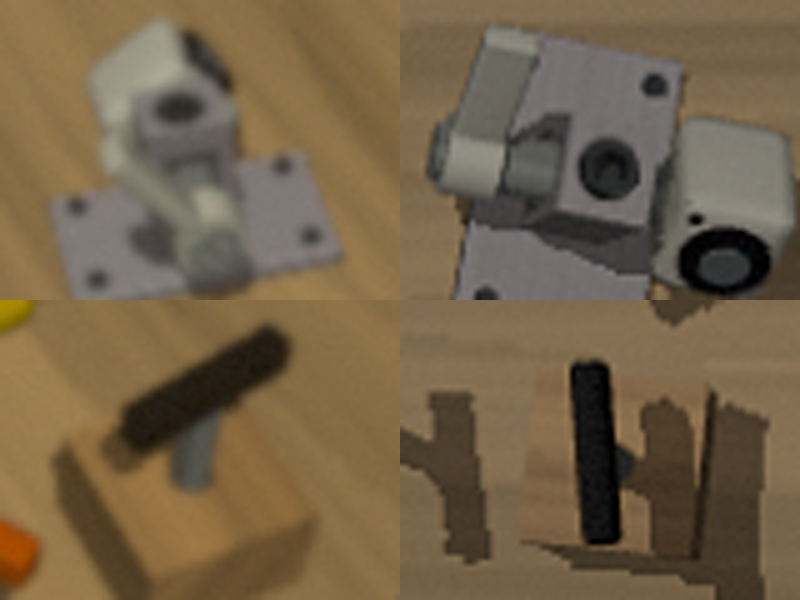

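```bash
cat > fit0.py <<'E'
from h import *
from scipy.optimize import least_squares
a=load('s0');b=load('t0')
S=lambda x,y:((x+.5)/5-.5+165,(y+.5)/5-.5+103)
T=lambda x,y:((x-400+.5)/5-.5+341,(y+.5)/5-.5+177)
S2=lambda x,y:((x+.5)/5-.5+270,(y-300+.5)/5-.5+200)
T2=lambda x,y:((x-400+.5)/5-.5+160,(y-300+.5)/5-.5+208)
print('screw',tri([a,b],[S(180,107),T(607,168)]))
for n,p,q in [('bar c',(205,388),(596,452)),('end far',(128,440),(602,540)),('end near',(275,340),(588,363))]:
    print(n,tri([a,b],[S2(*p),T2(*q)]))
print('lever end',tri([a,b],[S(118,140),T(512,38)]))
obs=[(a,(-65,40,10),None)]
# base corners
ob=[(b,(65,-40,10),T(682,65)),(b,(-20,18,80),T(560,214)),(b,(-20,-18,80),T(641,231)),(b,(20,18,80),T(572,114)),
(a,(65,40,10),S(70,298)),(a,(65,-40,10),S(50,203)),(a,(-65,-40,10),S(303,152)),(a,(-65,40,10),S(342,260)),(b,(0,0,81.5),T(607,168)),(a,(0,0,81.5),S(180,107))]
def W(p,X):
    c,s=np.cos(p[2]),np.sin(p[2]);x,y,z=X
    return np.array([p[0]+(c*x-s*y)/1e3,p[1]+(s*x+c*y)/1e3,z/1e3])
def lev(p,l,y,r,dx=0): return W(p,(np.sin(l)*r+np.cos(l)*dx,y,45+np.cos(l)*r-np.sin(l)*dx))
lo=[(a,50,70,S(118,137)),(b,50,70,T(513,40))]
def f(p):
    r=[proj(c,W(p,X))[0]-np.array(px) for c,X,px in ob]
    r+=[proj(c,lev(p,p[3],y,rr))[0]-np.array(px) for c,y,rr,px in lo]
    return np.concatenate(r)
s=least_squares(f,[.45,-.2,-.2,.6],loss='soft_l1'); print(s.x, np.round(f(s.x).reshape(-1,2),1).tolist())
E
python3 fit0.py
```

```text
screw (array([ 0.55214875, -0.20592319,  0.08217029]), [np.float64(0.0003562055657576032), np.float64(0.00035620556575772914)])
bar c (array([0.49806053, 0.14854445, 0.09562   ]), [np.float64(4.885044740153781e-05), np.float64(4.885044740154762e-05)])
end far (array([0.48708048, 0.13746326, 0.04259803]), [np.float64(0.025308403590735395), np.float64(0.02530840359073548)])
end near (array([0.5113292 , 0.15991302, 0.14746998]), [np.float64(0.02094459291262753), np.float64(0.020944592912627617)])
lever end (array([ 0.59769997, -0.16368935,  0.1099044 ]), [np.float64(0.0013052018772577389), np.float64(0.0013052018772578547)])
[ 0.55184147 -0.2066116  -0.22884907  0.51167935] [[0.9, 0.1], [-1.4, -0.9], [0.1, -0.2], [0.1, -0.6], [0.5, 1.4], [-0.2, -0.9], [0.3, 0.0], [0.2, -1.4], [0.2, 0.4], [-0.1, 0.0], [-0.3, 1.2], [0.1, 1.2]]
```

Request:
{"method": "carry_out", "body": {
  "steps": [
    [1, -0.0374, 0.043, 0, 0, 0, 0],
    [1, -0.0374, 0.043, 0, 0, 0, 0],
    [1, -0.0374, 0.043, 0, 0, 0, 0],
    [1, -0.0374, 0.043, 0, 0, 0, 0],
    [1, -0.0374, 0.043, 0, 0, 0, 0],
    [1, -0.0374, 0.043, 0, 0, 0, 0],
    [1, -0.0374, 0.043, 0, 0, 0, 0],
    [1, -0.0374, 0.043, 0, 0, 0, 0],
    [1, -0.0374, 0.043, 0, 0, 0, 0],
    [1, -0.0374, 0.043, 0, 0, 0, 0],
    [1, -0.0374, 0.043, 0, 0, 0, 0],
    [1, -0.0374, 0.043, 0, 0, 0, 0],
    [1, -0.0374, 0.043, 0, 0, 0, 0],
    [1, -0.0374, 0.043, 0, 0, 0, 0],
    [1, 0, 0, 0, 0, 0, 0.18],
    [1, 0, 0, 0, 0, 0, 0.18],
    [1, 0, 0, 0, 0, 0, 0.18],
    [1, 0, 0, 0, 0, 0, 0.18],
    [1, 0, 0, 0, 0, 0, 0.18],
    [1, 0, 0, 0, 0, 0, 0.18]
  ]
}}

```text
clock: 2.65
tcp_pos: [0.5822, -0.1609, 0.2498]
orientation: [-0.0, 0.998, 0.065, -0.0]
wrist_force: [-0.2, 0.3, 0.0]
finger_gap: 0.0852
```

Request:
{"method": "carry_out", "body": {
  "steps": [
    [1, 0, 0, 0, 0, 0, 0.18],
    [1, 0, 0, 0, 0, 0, 0.18],
    [1, 0, 0, 0, 0, 0, 0]
  ]
}}

```text
clock: 3.02
tcp_pos: [0.5822, -0.1608, 0.2499]
orientation: [-0.0, 0.994, -0.111, -0.0]
wrist_force: [0.0, -0.4, 0.5]
finger_gap: 0.0855
```

Run:
```python
from h import *
w=snap('wrist','w1'); s=env.get_state(); pickle.dump(s,open('pics/w1s.pkl','wb'))
print(s['joint_pos'],s['tcp_pos'],s['orientation'],s['wrist_force'])
cv2.imwrite('pics/w1b.png',cv2.resize(w['color'],(800,600),interpolation=cv2.INTER_CUBIC)[:,:,::-1])
print(proj(w,[.552,-.206,.082])/.64)
from fit0 import S2,T2,a,b
for p,q in [((128,440),(588,363)),((275,340),(602,540))]: print(tri([a,b],[S2(*p),T2(*q)]))
```

```text
[-4.02382283e-01  3.71371370e-01  1.28085418e-01  1.32810859e+00
  9.45719660e-05  1.38901131e+00] [ 0.58226087 -0.16083959  0.24997117] [-1.31410226e-04  9.93923223e-01 -1.10075132e-01 -2.72821566e-04] [-0.2047428  -0.50060861 -0.17862206]
[[368.37932409 351.14513569]]
screw (array([ 0.55214875, -0.20592319,  0.08217029]), [np.float64(0.0003562055657576032), np.float64(0.00035620556575772914)])
bar c (array([0.49806053, 0.14854445, 0.09562   ]), [np.float64(4.885044740153781e-05), np.float64(4.885044740154762e-05)])
end far (array([0.48708048, 0.13746326, 0.04259803]), [np.float64(0.025308403590735395), np.float64(0.02530840359073548)])
end near (array([0.5113292 , 0.15991302, 0.14746998]), [np.float64(0.02094459291262753), np.float64(0.020944592912627617)])
lever end (array([ 0.59769997, -0.16368935,  0.1099044 ]), [np.float64(0.0013052018772577389), np.float64(0.0013052018772578547)])
[ 0.55184147 -0.2066116  -0.22884907  0.51167935] [[0.9, 0.1], [-1.4, -0.9], [0.1, -0.2], [0.1, -0.6], [0.5, 1.4], [-0.2, -0.9], [0.3, 0.0], [0.2, -1.4], [0.2, 0.4], [-0.1, 0.0], [-0.3, 1.2], [0.1, 1.2]]
(array([0.53256899, 0.15253947, 0.09263675]), [np.float64(0.00018672641899900646), np.float64(0.0001867264189990048)])
(array([0.46490388, 0.14502178, 0.09857448]), [np.float64(0.0005270825842763049), np.float64(0.0005270825842762491)])
```

View pics/w1b.png

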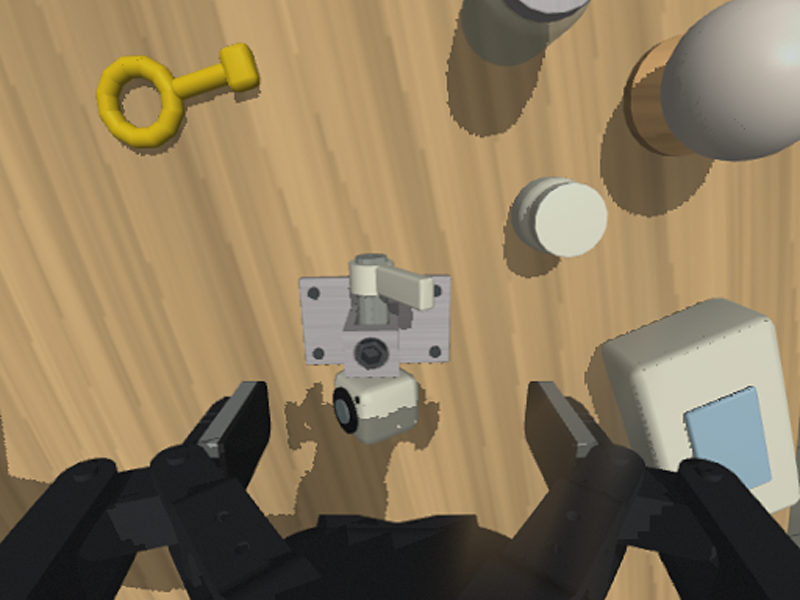

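```bash
cat > fit1.py <<'E'
from fit0 import *
w=load('w1'); V=lambda x,y:((x+.5)*.64-.5,(y+.5)*.64-.5)
ob2=ob+[(w,X,V(*p)) for X,p in [((-65,40,10),(300,278)),((65,40,10),(451,276)),((-65,-40,10),(307,364)),((-20,-18,80),(343,377)),((20,-18,80),(399,377)),((0,0,81.5),(371,352))]]
lo2=lo+[(w,50,70,V(432,293))]
def f2(p):
    q=[]
    for c,X,px in ob2:
        X=(X[0],X[1],p[4]) if X[2]==81.5 else X
        q.append(proj(c,W(p,X))[0]-np.array(px))
    q+=[proj(c,lev(p,p[3],y,rr))[0]-np.array(px) for c,y,rr,px in lo2]
    return np.concatenate(q)
s=least_squares(f2,[.55,-.2,-.2,.6,81],loss='soft_l1')
print(s.x,np.round(f2(s.x).reshape(-1,2),1).tolist())
def only(c0,p):
    g=lambda d:np.concatenate([f2([d[0],d[1],d[2],d[3],p[4]]).reshape(-1,2)[i] for i in range(len(ob2)+3) if ([o[0] for o in ob2]+[l[0] for l in lo2])[i] is c0])
    return least_squares(g,p[:4]).x
for n,c in zip('stw',(a,b,w)): print(n,only(c,s.x))
E
python3 fit1.py | tail -4
```

```text
[ 0.55253539 -0.20814655 -0.21101016  0.59639385 79.09558975] [[1.1, -0.7], [-0.5, -1.0], [1.1, -0.7], [0.6, -0.8], [0.3, 1.4], [-1.0, -0.8], [-0.6, -0.4], [-0.1, -2.0], [0.6, 0.2], [-0.6, 0.6], [-1.7, -0.4], [-0.4, -0.2], [-1.7, -0.3], [0.5, -0.8], [-0.5, -1.2], [-0.4, 0.2], [-2.5, 2.6], [0.6, -1.0], [-3.0, 0.8]]
s [ 0.55213043 -0.20714604 -0.24892078  0.46807209]
t [ 0.55127055 -0.20706037 -0.20063997  0.58963181]
w [ 0.55315107 -0.20873786 -0.20857064  0.64292547]
```

Request:
{"method": "carry_out", "body": {
  "steps": [
    [1, 0, 0.002, 0.04, 0, 0, -0.01],
    [1, 0, 0, 0.05, 0, 0, 0],
    [1, 0, 0, 0.05, 0, 0, 0],
    [1, 0, 0, 0.022, 0, 0, 0],
    [1, -0.006, 0, 0, 0, 0, 0],
    [1, -0.0075, 0, 0, 0, 0, 0],
    [1, -0.006, 0, 0, 0, 0, 0],
    [0.6, 0, 0, 0, 0, 0, 0],
    [0.2, 0, 0, 0, 0, 0, 0],
    [-0.2, 0, 0, 0, 0, 0, 0],
    [-0.5, 0, 0, 0, 0, 0, 0],
    [-0.7, 0, 0, 0, 0, 0, 0],
    [-1, 0, 0, 0, 0, 0, 0],
    [-1, 0, 0, 0, 0, 0, 0],
    [-1, 0, 0, 0, 0, 0, 0],
    [-1, 0, 0, 0, 0, 0, 0]
  ],
  "grip_force": 30
}}

```text
clock: 5.08
tcp_pos: [0.5625, -0.1588, 0.0891]
orientation: [0.0, 0.994, -0.106, -0.0]
wrist_force: [-0.2, -0.8, 8.3]
finger_gap: 0.0116
```

Run:
```python
from h import *
a=snap('scene','s2');b=snap('top','t2');s=env.get_state();print(s['wrist_force'],s['ft_torque'],s['finger_gap'],s['tcp_pos'],s['orientation'])
w=snap('wrist','w2')
def crop(c,x,y,w=80,h=60): return cv2.resize(c['color'][y:y+h,x:x+w],(400,300),interpolation=cv2.INTER_CUBIC)
im=np.vstack([np.hstack([crop(a,165,93),crop(b,341,177)]),np.hstack([cv2.resize(w['color'],(400,300)),crop(w,216,150,160,120)])])
cv2.imwrite('pics/c2.png',im[:,:,::-1])
```

```text
[-0.32487138 -0.58074458  8.24613703] [-0.12425996  0.11367858  0.32885871] 0.011855811087353015 [ 0.5625102  -0.15879231  0.08907894] [ 2.95519227e-04  9.94317775e-01 -1.06452135e-01 -1.37455400e-04]
```

View pics/c2.png

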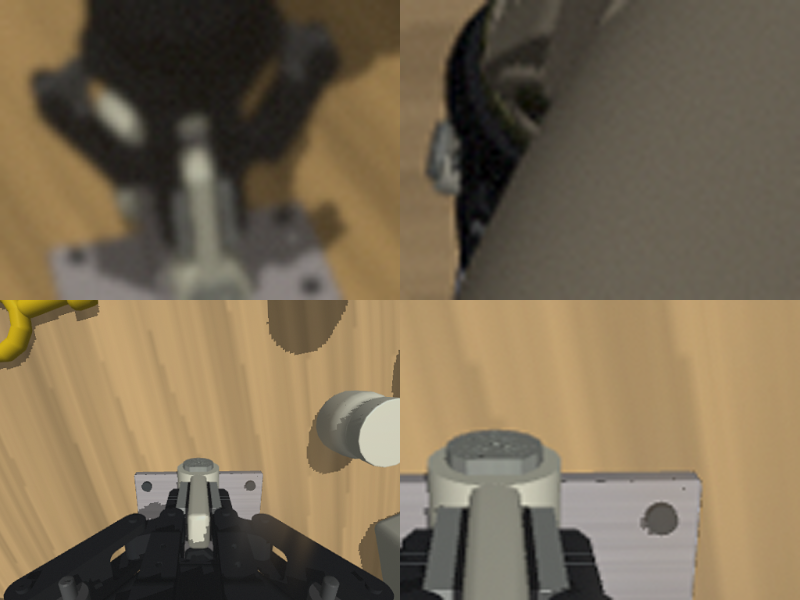

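Request:
{"method": "carry_out", "body": {
  "steps": [
    [-0.5, 0, 0, 0, 0, 0, 0],
    [0.3, 0, 0, 0, 0, 0, 0],
    [1, 0, 0, 0, 0, 0, 0],
    [1, 0, 0, 0, 0, 0, 0],
    [1, 0, 0, -0.05, 0, 0, 0],
    [1, 0, 0, -0.05, 0, 0, 0],
    [1, 0, 0, -0.06, 0, 0, 0],
    [1, -0.0212, -0.0478, 0, 0, 0, 0],
    [1, -0.0212, -0.0478, 0, 0, 0, 0],
    [1, -0.0212, -0.0478, 0, 0, 0, 0],
    [1, -0.0212, -0.0478, 0, 0, 0, 0],
    [1, -0.0212, -0.0478, 0, 0, 0, 0],
    [1, -0.0212, -0.0478, 0, 0, 0, 0],
    [1, 0, 0, 0, 0, 0, -0.172],
    [1, 0, 0, 0, 0, 0, -0.172],
    [1, 0, 0, 0, 0, 0, -0.172],
    [1, 0, 0, 0, 0, 0, -0.172],
    [1, 0, 0, 0, 0, 0, -0.172],
    [1, 0, 0, 0, 0, 0, -0.172],
    [1, 0, 0, 0, 0, 0, -0.172]
  ]
}}

```text
clock: 7.72
tcp_pos: [0.4994, 0.1485, 0.2482]
orientation: [-0.0, 0.879, 0.478, -0.0]
wrist_force: [1.1, 1.1, -0.0]
finger_gap: 0.0849
```

Request:
{"method": "carry_out", "body": {
  "steps": [
    [1, 0, 0, 0, 0, 0, -0.172],
    [1, 0, 0, 0, 0, 0, -0.172],
    [1, 0, 0, 0, 0, 0, -0.172],
    [1, 0, 0, 0, 0, 0, -0.172],
    [1, 0, 0, 0, 0, 0, 0]
  ]
}}

```text
clock: 8.35
tcp_pos: [0.4994, 0.1485, 0.2482]
orientation: [-0.0, 0.669, 0.743, -0.0]
wrist_force: [-0.5, -0.4, 0.5]
finger_gap: 0.0856
```

Run:
```python
from h import *
w=snap('wrist','w3');a=snap('scene','s3');s=env.get_state();print(s['tcp_pos'],s['orientation'],s['joint_pos'])
print(proj(w,[[.5326,.1525,.0956],[.4649,.145,.0956]]))
def crop(c,x,y,w=80,h=60): return cv2.resize(c['color'][y:y+h,x:x+w],(400,300),interpolation=cv2.INTER_CUBIC)
im=np.hstack([crop(w,176,150,160,120),crop(a,165,93)])
cv2.imwrite('pics/c3.png',im[:,:,::-1])
```

```text
[0.49942051 0.1485419  0.24825884] [-6.44820922e-05  6.69337500e-01  7.42958483e-01 -1.83408874e-05] [ 1.34907142e-01  2.09232568e-01 -9.69873847e-02  1.26468770e+00
  7.47200580e-05  3.07442610e-02]
[[255.41419945 215.2514483 ]
 [255.14231748 150.25850041]]
```

View pics/c3.png

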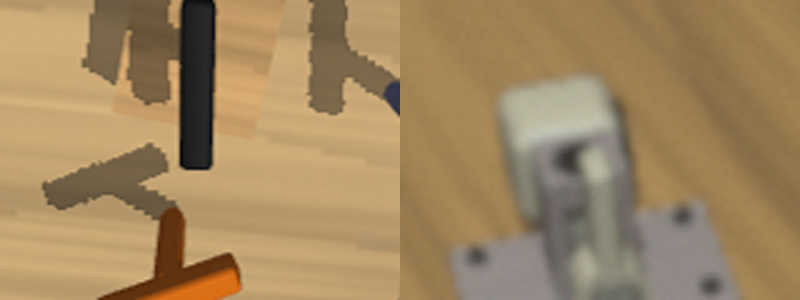

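Request:
{"method": "carry_out", "body": {
  "steps": [
    [1, 0, 0, 0.05, 0, 0, 0],
    [1, 0, 0, 0.05, 0, 0, 0],
    [1, 0, 0, 0.04, 0, 0, 0],
    [1, 0, 0, 0.013, 0, 0, 0],
    [0.3, 0, 0, 0, 0, 0, 0],
    [-0.3, 0, 0, 0, 0, 0, 0],
    [-0.6, 0, 0, 0, 0, 0, 0],
    [-1, 0, 0, 0, 0, 0, 0],
    [-1, 0, 0, 0, 0, 0, 0],
    [-1, 0, 0, 0, 0, 0, 0],
    [-1, 0, 0, 0, 0, 0, 0]
  ],
  "grip_force": 60
}}

```text
clock: 9.82
tcp_pos: [0.5004, 0.1487, 0.0965]
orientation: [0.001, 0.668, 0.744, 0.001]
wrist_force: [-0.4, -0.0, 6.4]
finger_gap: 0.0126
```

Request:
{"method": "carry_out", "body": {
  "steps": [
    [-1, 0, 0, -0.015, 0, 0, 0],
    [-1, 0, 0, -0.03, 0, 0, 0],
    [-1, 0, 0, -0.05, 0, 0, 0],
    [-1, 0, 0, -0.055, 0, 0, 0],
    [-1, -0.0514, 0.0021, 0, 0, 0, 0],
    [-1, -0.0514, 0.0021, 0, 0, 0, 0],
    [-1, -0.0514, 0.0021, 0, 0, 0, 0],
    [-1, -0.0514, 0.0021, 0, 0, 0, 0],
    [-1, -0.0514, 0.0021, 0, 0, 0, 0],
    [-1, -0.0514, 0.0021, 0, 0, 0, 0],
    [-1, -0.0514, 0.0021, 0, 0, 0, 0],
    [-1, 0, 0, 0, 0, 0, 0]
  ]
}}

```text
clock: 11.32
tcp_pos: [0.5525, -0.2111, 0.2452]
orientation: [0.0, 0.67, 0.742, -0.0]
wrist_force: [0.6, 0.8, -1.0]
finger_gap: 0.0131
```

Run:
```python
from h import *
w=snap('wrist','w4');b=snap('top','t4');s=env.get_state();a=snap('scene','s4')
for k in ('tcp_pos','orientation','joint_pos','wrist_force','ft_torque','finger_gap'):print(k,np.round(s[k],4))
w1=load('w1')
def crop(c,x,y,w=80,h=60): return cv2.resize(c['color'][y:y+h,x:x+w],(400,300),interpolation=cv2.INTER_CUBIC)
im=np.vstack([np.hstack([cv2.resize(w['color'],(400,300),interpolation=cv2.INTER_AREA),crop(w,196,220,120,90)]),np.hstack([crop(w1,217,210,40,30),crop(a,150,63,100,75)])])
cv2.imwrite('pics/c4.png',im[:,:,::-1])
```

```text
tcp_pos [ 0.5521 -0.2078  0.2453]
orientation [-7.000e-04  6.687e-01  7.435e-01  1.000e-04]
joint_pos [-4.9620e-01  3.4470e-01  7.8400e-02  1.3057e+00  4.0000e-04 -6.0210e-01]
wrist_force [ 0.2538  1.0212 -0.5196]
ft_torque [-0.0509 -0.0704  0.0096]
finger_gap 0.0128
```

View pics/c4.png

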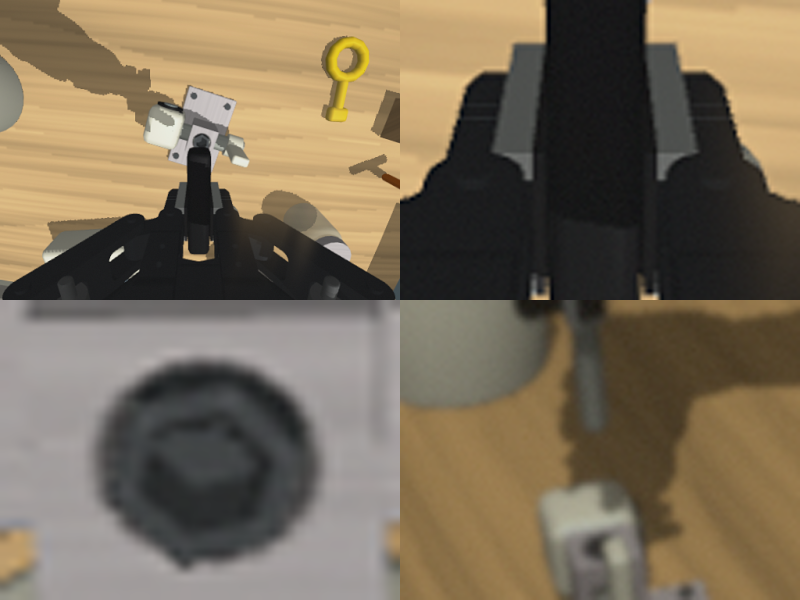

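Run:
```python
from h import *
w=load('w1');a=load('s4')
c=w['color'][215:237,222:252]; g=cv2.resize(c,(600,440),interpolation=cv2.INTER_LANCZOS4).astype(float)
g=np.clip((g-20)*2.2,0,255).astype(np.uint8)
a2=cv2.resize(a['color'][60:115,180:220],(320,440),interpolation=cv2.INTER_CUBIC); a2=np.clip(a2.astype(float)*1.5,0,255).astype(np.uint8)
im=np.hstack([cv2.resize(g,(480,440)),a2]); cv2.imwrite('pics/c5.png',im[:,:,::-1])
p=np.array([.5521,-.2078,.2453]); 
for d in (.02,.05,.085): print(d,(proj(a,p-[0,0,d])[0]+.5-[180,60])*8+[480,0])
```

```text
0.02 [592.87406693  60.94434819]
0.05 [604.71038927 164.55632022]
0.085 [617.89968683 279.07158536]
```

View pics/c5.png

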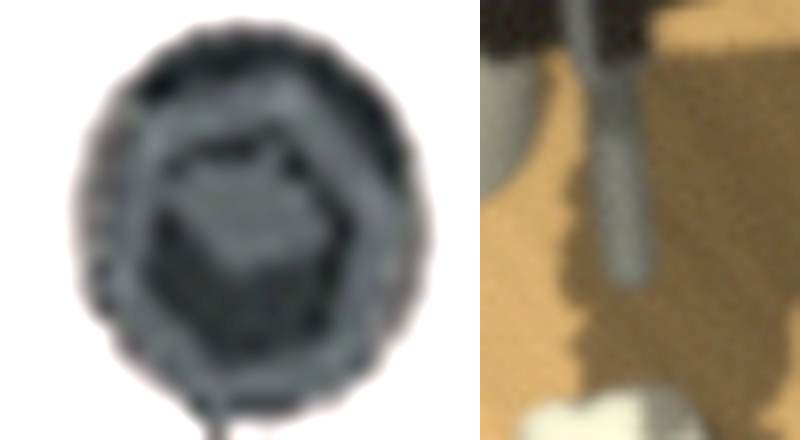

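Request:
{"method": "carry_out", "body": {
  "steps": [
    [-1, 0, 0, 0.025, 0, 0, -0.155],
    [-1, 0, 0, 0.025, 0, 0, -0.155],
    [-1, 0, 0, 0.02, 0, 0, -0.15],
    [-1, 0, 0, 0, 0, 0, 0],
    [-1, 0, 0, 0, 0, 0, 0]
  ]
}}

```text
clock: 12.1
tcp_pos: [0.553, -0.2068, 0.1764]
orientation: [0.001, 0.481, 0.876, 0.0]
wrist_force: [-0.1, -0.0, -0.4]
finger_gap: 0.0129
```

Run:
```python
from h import *
a=snap('scene','s6');b=snap('top','t6');w=snap('wrist','w6');s=env.get_state();pickle.dump(s,open('pics/s6s.pkl','wb'))
for k in ('tcp_pos','orientation','joint_pos','wrist_force','ft_torque','finger_gap'):print(k,np.round(s[k],4))
p=s['tcp_pos']
for d in (.02,.05,.0865): print(d,(proj(a,p-[0,0,d])[0]+.5-[175,80])*10)
print((proj(a,[.5523,-.2075,.081])[0]+.5-[175,80])*10)
x=np.array(load('s0')['color'][80:140,175:215]);y=a['color'][80:140,175:215]
f=lambda q:np.clip(cv2.resize(q,(400,600),interpolation=cv2.INTER_CUBIC).astype(float)*1.5,0,255)
cv2.imwrite('pics/c6.png',np.hstack([f(y),f(x)])[:,:,::-1])
```

```text
tcp_pos [ 0.5533 -0.2076  0.1766]
orientation [1.100e-03 4.813e-01 8.766e-01 1.000e-04]
joint_pos [-4.9480e-01  3.7210e-01 -5.2200e-02  1.1444e+00  1.0000e-04 -1.0613e+00]
wrist_force [-9.0000e-04  9.6900e-02 -1.7247e+00]
ft_torque [-0.0432  0.0096  0.0177]
finger_gap 0.0129
0.02 [219.45214773 165.36286471]
0.05 [233.00224439 280.9859232 ]
0.0865 [248.73309037 414.2770297 ]
[256.57214259 445.33726092][ WARN:0@3.146] global loadsave.cpp:1063 imwrite_ Unsupported depth image for selected encoder is fallbacked to CV_8U.
```

View pics/c6.png

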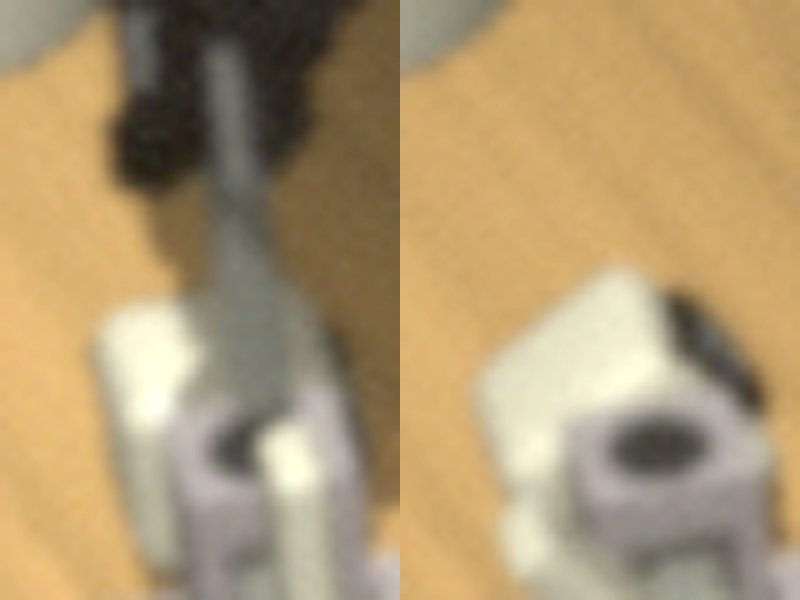

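Request:
{"method": "carry_out", "body": {
  "steps": [
    [-1, -0.0005, 0.0005, 0.002, 0, 0, 0],
    [-1, 0, 0, 0.002, 0, 0, 0],
    [-1, 0, 0, 0.002, 0, 0, 0],
    [-1, 0, 0, 0.001, 0, 0, 0],
    [-1, 0, 0, 0, 0, 0, 0]
  ]
}}

```text
clock: 12.88
tcp_pos: [0.5532, -0.2078, 0.1681]
orientation: [-0.0, 0.481, 0.877, 0.0]
wrist_force: [-0.1, 0.1, -0.5]
finger_gap: 0.0128
```

Request:
{"method": "carry_out", "body": {
  "steps": [
    [-1, 0, 0, 0.001, 0, 0, 0],
    [-1, 0, 0, 0, 0, 0, 0]
  ]
}}

```text
clock: 13.12
tcp_pos: [0.5534, -0.2078, 0.1673]
orientation: [0.0, 0.481, 0.877, 0.0]
wrist_force: [-0.2, 0.6, -0.4]
finger_gap: 0.0129
```

Request:
{"method": "carry_out", "body": {
  "steps": [
    [-1, 0, 0, 0.001, 0, 0, 0],
    [-1, 0, 0, 0, 0, 0, 0]
  ]
}}

```text
clock: 13.38
tcp_pos: [0.5536, -0.2078, 0.1666]
orientation: [0.0, 0.481, 0.877, 0.0]
wrist_force: [-0.3, 0.2, 1.1]
finger_gap: 0.013
```

Request:
{"method": "carry_out", "body": {
  "steps": [
    [-1, 0, 0, 0.001, 0, 0, 0],
    [-1, 0, 0, 0, 0, 0, 0]
  ]
}}

```text
clock: 13.62
tcp_pos: [0.5537, -0.2078, 0.1659]
orientation: [0.001, 0.481, 0.877, 0.0]
wrist_force: [1.1, 0.1, 4.0]
finger_gap: 0.013
```

Request:
{"method": "carry_out", "body": {
  "steps": [
    [-1, 0, 0, 0.001, 0, 0, 0],
    [-1, 0, 0, 0, 0, 0, 0]
  ]
}}

```text
clock: 13.88
tcp_pos: [0.5538, -0.2074, 0.1642]
orientation: [0.0, 0.481, 0.877, 0.001]
wrist_force: [2.4, 2.5, 1.7]
finger_gap: 0.0128
```

Request:
{"method": "carry_out", "body": {
  "steps": [
    [-1, 0.0002, 0.0008, 0, 0, 0, 0],
    [-1, 0, 0, 0, 0, 0, 0]
  ]
}}

```text
clock: 14.12
tcp_pos: [0.5539, -0.2071, 0.1641]
orientation: [-0.0, 0.481, 0.877, 0.0]
wrist_force: [1.2, 1.1, 0.6]
finger_gap: 0.0127
```

Request:
{"method": "carry_out", "body": {
  "steps": [
    [-1, 0, 0, 0.001, 0, 0, 0],
    [-1, 0, 0, 0, 0, 0, 0]
  ]
}}

```text
clock: 14.38
tcp_pos: [0.5539, -0.207, 0.1629]
orientation: [-0.0, 0.481, 0.877, 0.0]
wrist_force: [2.8, 1.4, -0.0]
finger_gap: 0.0131
```

Request:
{"method": "carry_out", "body": {
  "steps": [
    [-1, -0.0001, 0.0007, 0, 0, 0, 0],
    [-1, 0, 0, 0.001, 0, 0, 0],
    [-1, 0, 0, 0, 0, 0, 0]
  ]
}}

```text
clock: 14.75
tcp_pos: [0.5543, -0.2069, 0.1621]
orientation: [-0.0, 0.481, 0.877, -0.0]
wrist_force: [0.9, 0.7, -1.0]
finger_gap: 0.0131
```

Request:
{"method": "carry_out", "body": {
  "steps": [
    [-1, 0, 0, 0.001, 0, 0, 0],
    [-1, 0, 0, 0, 0, 0, 0]
  ]
}}

```text
clock: 15.0
tcp_pos: [0.5544, -0.2069, 0.1612]
orientation: [-0.0, 0.481, 0.877, -0.0]
wrist_force: [0.4, 1.0, -0.8]
finger_gap: 0.0132
```

Request:
{"method": "carry_out", "body": {
  "steps": [
    [-1, 0, 0, 0.001, 0, 0, 0],
    [-1, 0, 0, 0.001, 0, 0, 0],
    [-1, 0, 0, 0, 0, 0, 0]
  ]
}}

```text
clock: 15.38
tcp_pos: [0.5544, -0.2069, 0.1591]
orientation: [-0.0, 0.481, 0.877, 0.0]
wrist_force: [1.2, 0.9, -0.6]
finger_gap: 0.0132
```

Request:
{"method": "carry_out", "body": {
  "steps": [
    [-1, 0, 0, 0.001, 0, 0, 0],
    [-1, 0, 0, 0.001, 0, 0, 0],
    [-1, 0, 0, 0, 0, 0, 0]
  ]
}}

```text
clock: 15.75
tcp_pos: [0.5544, -0.2068, 0.1571]
orientation: [-0.0, 0.481, 0.877, 0.0]
wrist_force: [0.0, 1.3, -1.3]
finger_gap: 0.0131
```

Request:
{"method": "carry_out", "body": {
  "steps": [
    [-1, 0, 0, 0.001, 0, 0, 0],
    [-1, 0, 0, 0, 0, 0, 0]
  ]
}}

```text
clock: 16.0
tcp_pos: [0.5544, -0.2068, 0.1561]
orientation: [-0.0, 0.481, 0.877, 0.0]
wrist_force: [0.6, 0.5, -0.4]
finger_gap: 0.0131
```

Request:
{"method": "carry_out", "body": {
  "steps": [
    [-1, 0, 0, 0.001, 0, 0, 0],
    [-1, 0, 0, 0.001, 0, 0, 0],
    [-1, 0, 0, 0, 0, 0, 0]
  ]
}}

```text
clock: 16.38
tcp_pos: [0.5545, -0.2068, 0.1542]
orientation: [-0.0, 0.481, 0.877, 0.0]
wrist_force: [-0.3, 1.6, -0.8]
finger_gap: 0.0127
```

Request:
{"method": "carry_out", "body": {
  "steps": [
    [-1, 0, 0, 0.001, 0, 0, 0],
    [-1, 0, 0, 0, 0, 0, 0]
  ]
}}

```text
clock: 16.62
tcp_pos: [0.5546, -0.2069, 0.1539]
orientation: [0.0, 0.481, 0.877, 0.0]
wrist_force: [-0.9, 2.0, 3.6]
finger_gap: 0.0132
```

Request:
{"method": "carry_out", "body": {
  "steps": [
    [-1, 0, 0, 0.001, 0, 0, 0],
    [-1, 0, 0, 0, 0, 0, 0]
  ]
}}

```text
clock: 16.88
tcp_pos: [0.5547, -0.2069, 0.1535]
orientation: [0.001, 0.481, 0.877, 0.0]
wrist_force: [-0.9, 2.4, 8.7]
finger_gap: 0.0129
```

Request:
{"method": "carry_out", "body": {
  "steps": [
    [-1, 0, 0.0003, -0.0013, 0, 0, 0],
    [-1, 0, 0, 0, 0, 0, 0]
  ]
}}

```text
clock: 17.12
tcp_pos: [0.5547, -0.2068, 0.1538]
orientation: [0.0, 0.481, 0.877, -0.0]
wrist_force: [-1.4, 1.3, 5.3]
finger_gap: 0.0129
```

```bash
cat > q.py <<'E'
from h import *
s=env.get_state(); q=s['orientation']
print(round(s['clock'],2),'p',np.round(s['tcp_pos'],4),'yaw',round(2*np.arctan2(q[2],q[1]),4),'F',np.round(s['wrist_force'],1),'T',np.round(s['ft_torque'],3),'j6',round(s['joint_pos'][5],3))
E
python3 q.py
```

```text
17.12 p [ 0.5547 -0.2068  0.1538] yaw 2.1379 F [-1.4  1.3  5.3] T [ 0.32   0.34  -0.006] j6 -1.059
```

Request:
{"method": "carry_out", "body": {
  "steps": [
    [-1, 0, 0, 0, 0, 0, 0.05],
    [-1, 0, 0, 0, 0, 0, 0.05],
    [-1, 0, 0, 0, 0, 0, 0.05],
    [-1, 0, 0, 0, 0, 0, 0.05],
    [-1, 0, 0, 0, 0, 0, 0]
  ]
}}

```text
clock: 17.75
tcp_pos: [0.555, -0.207, 0.1537]
orientation: [0.0, 0.566, 0.824, -0.0]
wrist_force: [-0.3, -0.1, 5.1]
finger_gap: 0.013
```

```bash
python3 q.py
```

```text
17.75 p [ 0.555  -0.207   0.1537] yaw 1.9384 F [-0.3 -0.1  5.1] T [ 0.169  0.153 -0.024] j6 -0.86
```

```bash
cat > q.py <<'E'
from h import *
T=[];F=[]
for i in range(4):
    env.read_camera('wrist'); s=env.get_state(); T.append(s['ft_torque']);F.append(s['wrist_force'])
q=s['orientation']
print(round(s['clock'],2),'p',np.round(s['tcp_pos'],4),'yaw',round(2*np.arctan2(q[2],q[1]),4),'F',np.round(np.mean(F,0),1),'T',np.round(np.mean(T,0),3),'Tz',np.round([t[2] for t in T],3),'j6',round(s['joint_pos'][5],3))
E
python3 q.py
```

```text
17.95 p [ 0.555  -0.207   0.1537] yaw 1.9384 F [-0.4  0.5  3.8] T [ 0.04   0.125 -0.008] Tz [-0.017 -0.004  0.021 -0.032] j6 -0.86
```

Request:
{"method": "carry_out", "body": {
  "steps": [
    [-1, 0, 0, 0, 0, 0, 0.05],
    [-1, 0, 0, 0, 0, 0, 0.05],
    [-1, 0, 0, 0, 0, 0, 0.05],
    [-1, 0, 0, 0, 0, 0, 0]
  ]
}}

```text
clock: 18.45
tcp_pos: [0.5549, -0.2072, 0.1533]
orientation: [0.0, 0.626, 0.78, -0.0]
wrist_force: [-0.3, -0.8, 1.3]
finger_gap: 0.0129
```

```bash
python3 q.py
```

```text
18.65 p [ 0.5549 -0.2071  0.1534] yaw 1.7884 F [ 1.1 -2.5  0.4] T [-0.53  -0.176  0.007] Tz [-0.004 -0.016 -0.041  0.088] j6 -0.71
```

Request:
{"method": "carry_out", "body": {
  "steps": [
    [-1, -0.0006, 0.0001, 0.0004, 0, 0, 0],
    [-1, -0.0001, 0, 0.0002, 0, 0, 0.05],
    [-1, -0.0001, 0, 0.0002, 0, 0, 0.05],
    [-1, -0.0001, 0, 0.0002, 0, 0, 0.05],
    [-1, -0.0001, 0, 0.0002, 0, 0, 0.05],
    [-1, 0, 0, 0, 0, 0, 0]
  ]
}}

```text
clock: 19.4
tcp_pos: [0.555, -0.2078, 0.1525]
orientation: [0.0, 0.701, 0.713, -0.0]
wrist_force: [0.3, -0.0, 1.3]
finger_gap: 0.0129
```

```bash
python3 q.py
```

```text
19.6 p [ 0.555  -0.2078  0.1524] yaw 1.5885 F [-0.1 -1.9  2.3] T [-0.536 -0.018  0.028] Tz [-0.003  0.007  0.058  0.05 ] j6 -0.511
```

```bash
sed -i 's/T=\[\];F=\[\]/T=[];F=[];U=[]/; s/T.append/U.append(s["tau"][5]);T.append/' q.py; echo 'print("tau6",np.round(U,4),np.round(np.mean([t[2] for t in T]),3))' >> q.py; sed -i 's/range(4)/range(6)/' q.py; python3 q.py
```

```text
19.9 p [ 0.5551 -0.2077  0.1525] yaw 1.5881 F [ 0.2 -2.3  2.6] T [-0.591  0.047  0.036] Tz [ 0.023  0.047  0.091 -0.014  0.042  0.031] j6 -0.511
tau6 [0.0158 0.0174 0.0189 0.0201 0.0211 0.0219] 0.036
```

Request:
{"method": "carry_out", "body": {
  "steps": [
    [-1, -0.0005, 0, 0, 0, 0, 0.04],
    [-1, -0.0001, 0, 0.0002, 0, 0, 0.04],
    [-1, 0, 0, 0.0002, 0, 0, 0.02],
    [-1, 0, 0, 0, 0, 0, 0]
  ]
}}

```text
clock: 20.4
tcp_pos: [0.5551, -0.2082, 0.152]
orientation: [-0.0, 0.736, 0.677, 0.0]
wrist_force: [-0.2, -1.3, 2.3]
finger_gap: 0.013
```

```bash
python3 q.py
```

```text
20.7 p [ 0.555  -0.2082  0.152 ] yaw 1.4882 F [-0.1 -1.3  2.7] T [-0.319  0.057  0.031] Tz [-0.004  0.011  0.061  0.03   0.018  0.072] j6 -0.412
tau6 [0.0437 0.0278 0.024  0.0238 0.0244 0.025 ] 0.031
```

Request:
{"method": "carry_out", "body": {
  "steps": [
    [-1, -0.0002, 0, 0.0002, 0, 0, 0.03],
    [-1, 0, 0, 0.0001, 0, 0, 0.03],
    [-1, 0, 0, 0, 0, 0, 0]
  ]
}}

```text
clock: 21.08
tcp_pos: [0.555, -0.2084, 0.1517]
orientation: [-0.0, 0.756, 0.655, 0.0]
wrist_force: [0.3, -1.3, 3.5]
finger_gap: 0.013
```

```bash
python3 q.py
```

```text
21.38 p [ 0.555  -0.2084  0.1517] yaw 1.4281 F [-0.2 -0.5  3.3] T [-0.15   0.117  0.029] Tz [-0.012  0.08   0.034  0.039  0.013  0.021] j6 -0.352
tau6 [0.0514 0.0262 0.0187 0.0165 0.016  0.016 ] 0.029
```

Request:
{"method": "carry_out", "body": {
  "steps": [
    [-1, -0.0001, 0, 0.0001, 0, 0, 0.02],
    [-1, 0, 0, 0.0001, 0, 0, 0.02],
    [-1, 0, 0, 0, 0, 0, 0]
  ]
}}

```text
clock: 21.75
tcp_pos: [0.5551, -0.2085, 0.1515]
orientation: [0.0, 0.769, 0.64, 0.0]
wrist_force: [-1.4, -0.6, 4.1]
finger_gap: 0.0131
```

```bash
python3 q.py
```

```text
22.05 p [ 0.555  -0.2085  0.1515] yaw 1.3881 F [-0.4 -0.1  4.8] T [-0.108  0.141  0.009] Tz [ 0.002  0.018 -0.024  0.03   0.015  0.016] j6 -0.312
tau6 [0.0428 0.0259 0.0208 0.0194 0.0191 0.0191] 0.009
```

Request:
{"method": "carry_out", "body": {
  "steps": [
    [-1, -0.0001, 0, 0, 0, 0, 0.03],
    [-1, 0, 0, 0.0001, 0, 0, 0.03],
    [-1, 0, 0, 0, 0, 0, 0]
  ]
}}

```text
clock: 22.42
tcp_pos: [0.555, -0.2087, 0.1515]
orientation: [0.0, 0.788, 0.616, 0.0]
wrist_force: [-0.5, -0.8, 5.8]
finger_gap: 0.013
```

```bash
python3 q.py
```

```text
22.73 p [ 0.555  -0.2087  0.1514] yaw 1.328 F [-0.9 -0.5  4.8] T [-0.158  0.227  0.031] Tz [ 0.005 -0.017  0.06   0.046  0.068  0.023] j6 -0.252
tau6 [0.0597 0.0344 0.0268 0.0247 0.0237 0.0243] 0.031
```

Request:
{"method": "carry_out", "body": {
  "steps": [
    [-1, -0.0001, 0, 0.0001, 0, 0, 0.03],
    [-1, 0, 0, 0.0001, 0, 0, 0.02],
    [-1, 0, 0, 0, 0, 0, 0]
  ]
}}

```text
clock: 23.1
tcp_pos: [0.555, -0.2088, 0.1514]
orientation: [0.0, 0.803, 0.596, 0.0]
wrist_force: [-1.6, 0.2, 5.7]
finger_gap: 0.0129
```

```bash
python3 q.py
```

```text
23.4 p [ 0.555  -0.2089  0.1513] yaw 1.278 F [-0.8 -0.4  5.4] T [-0.146  0.305  0.038] Tz [ 0.078  0.054  0.062  0.011  0.072 -0.048] j6 -0.202
tau6 [0.0517 0.0425 0.0409 0.0406 0.0405 0.0405] 0.038
```

Request:
{"method": "carry_out", "body": {
  "steps": [
    [-1, 0, 0, 0, 0, 0, 0.02],
    [-1, 0, 0, 0, 0, 0, 0]
  ]
}}

```text
clock: 23.65
tcp_pos: [0.555, -0.2089, 0.1513]
orientation: [0.0, 0.809, 0.588, -0.0]
wrist_force: [-1.1, -0.8, 4.9]
finger_gap: 0.0129
```

```bash
sed -i 's/range(6)/range(10)/' q.py; python3 q.py
```

```text
24.15 p [ 0.555  -0.2089  0.1513] yaw 1.258 F [-0.8 -0.9  5.3] T [-0.186  0.294  0.037] Tz [ 0.004 -0.003  0.07   0.043  0.017  0.056  0.033  0.058  0.063  0.031] j6 -0.182
tau6 [0.0545 0.0456 0.0439 0.0436 0.0436 0.0435 0.0436 0.0436 0.0436 0.0435] 0.037
```

Request:
{"method": "carry_out", "body": {
  "steps": [
    [-1, 0, 0, 0, 0, 0, 0.02],
    [-1, 0, 0, 0, 0, 0, 0]
  ]
}}

```text
clock: 24.4
tcp_pos: [0.555, -0.2089, 0.1513]
orientation: [0.0, 0.815, 0.58, -0.0]
wrist_force: [-0.9, -0.8, 5.8]
finger_gap: 0.0128
```

```bash
python3 q.py
```

```text
24.9 p [ 0.555  -0.2089  0.1513] yaw 1.238 F [-1.3 -0.9  5.3] T [-0.221  0.297  0.05 ] Tz [0.022 0.142 0.019 0.032 0.046 0.05  0.027 0.005 0.082 0.074] j6 -0.162
tau6 [0.0594 0.0505 0.0488 0.0485 0.0485 0.0485 0.0485 0.0485 0.0485 0.0485] 0.05
```

Request:
{"method": "carry_out", "body": {
  "steps": [
    [-1, 0, 0, 0, 0, 0, 0.02],
    [-1, 0, 0, 0, 0, 0, 0.02],
    [-1, 0, 0, 0, 0, 0, 0]
  ]
}}

```text
clock: 25.28
tcp_pos: [0.5549, -0.209, 0.1513]
orientation: [0.0, 0.826, 0.564, -0.0]
wrist_force: [-1.4, -0.9, 5.1]
finger_gap: 0.013
```

```bash
python3 q.py
```

```text
25.77 p [ 0.5549 -0.209   0.1513] yaw 1.198 F [-1.1 -1.   5.4] T [-0.282  0.318  0.045] Tz [0.008 0.046 0.031 0.097 0.013 0.09  0.074 0.002 0.048 0.039] j6 -0.122
tau6 [0.0649 0.0559 0.0542 0.0539 0.0538 0.0538 0.0539 0.0538 0.0539 0.0538] 0.045
```

Request:
{"method": "carry_out", "body": {
  "steps": [
    [-1, 0, 0, 0, 0, 0, 0.02],
    [-1, 0, 0, 0, 0, 0, 0.01],
    [-1, 0, 0, 0, 0, 0, 0]
  ]
}}

```text
clock: 26.15
tcp_pos: [0.5549, -0.209, 0.1512]
orientation: [0.0, 0.834, 0.551, -0.0]
wrist_force: [-0.8, -1.4, 5.2]
finger_gap: 0.013
```

```bash
python3 q.py
```

```text
26.65 p [ 0.5549 -0.209   0.1512] yaw 1.168 F [-1.1 -1.2  5.4] T [-0.34   0.326  0.052] Tz [0.071 0.057 0.014 0.015 0.097 0.037 0.055 0.089 0.035 0.052] j6 -0.092
tau6 [0.07   0.0654 0.0646 0.0644 0.0644 0.0644 0.0643 0.0644 0.0644 0.0644] 0.052
```

```bash
python3 - <<'E'
from h import *
w=snap('wrist','w7')
f=lambda n:cv2.cvtColor((load(n)['color'] if isinstance(n,str) else n['color']),cv2.COLOR_RGB2GRAY).astype(float)
for n in ('w4','w6','w7'):
    g=f(n)
    out=[]
    for r in range(200,236,5):
        row=g[r,225:290]; i=np.where(row<45)[0]; out.append((i.min()+225,i.max()+225,round(i.mean()+225,1)) if len(i) else None)
    print(n,[o[2] if o else 0 for o in out],out[0],out[-1])
A=f('w4')[170:340,220:290];
for n in ('w6','w7'):
    print(n,cv2.phaseCorrelate(A[:60],f(n)[170:230,220:290]))
im=np.hstack([cv2.resize(load(n)['color'][180:330,206:306],(400,600),interpolation=cv2.INTER_CUBIC) for n in('w6','w7')])
cv2.imwrite('pics/c7.png',np.clip(im.astype(float)*1.8,0,255).astype(np.uint8)[:,:,::-1])
E
python3 q.py
```

```text
w4 [np.float64(254.5), np.float64(253.1), np.float64(254.5), np.float64(254.5), np.float64(254.5), np.float64(254.0), np.float64(254.0), np.float64(254.5)] (np.int64(240), np.int64(269), np.float64(254.5)) (np.int64(240), np.int64(269), np.float64(254.5))
w6 [np.float64(254.5), np.float64(254.5), np.float64(254.5), np.float64(254.5), np.float64(254.5), np.float64(254.0), np.float64(254.0), np.float64(254.0)] (np.int64(240), np.int64(269), np.float64(254.5)) (np.int64(239), np.int64(269), np.float64(254.0))
w7 [np.float64(254.0), np.float64(254.0), np.float64(254.0), np.float64(254.5), np.float64(254.0), np.float64(254.0), np.float64(254.0), np.float64(254.5)] (np.int64(240), np.int64(268), np.float64(254.0)) (np.int64(240), np.int64(269), np.float64(254.5))
w6 ((0.022562173945189556, -0.1842855811737678), 0.17181675912209723)
w7 ((-0.051780168339199406, 0.08188072861603501), 0.32981350300208295)
27.2 p [ 0.5549 -0.209   0.1512] yaw 1.1679 F [-1.1 -1.2  5.2] T [-0.345  0.323  0.07 ] Tz [0.064 0.097 0.047 0.086 0.062 0.113 0.075 0.083 0.042 0.035] j6 -0.092
tau6 [0.0644 0.0644 0.0643 0.0644 0.0644 0.0644 0.0644 0.0644 0.0644 0.0644] 0.07
```

View pics/c7.png

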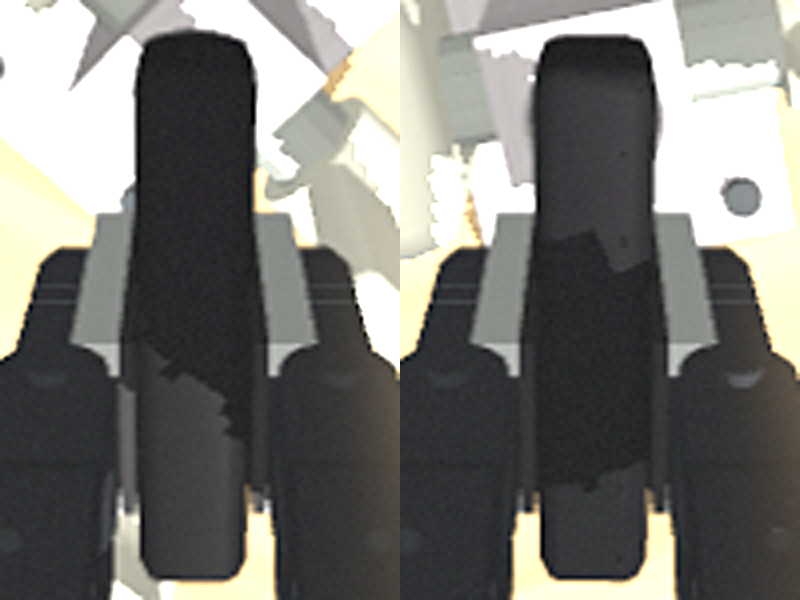

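Request:
{"method": "carry_out", "body": {
  "steps": [
    [-1, 0, 0, 0, 0, 0, 0.02],
    [-1, 0, 0, 0, 0, 0, 0.01],
    [-1, 0, 0, 0, 0, 0, 0]
  ]
}}

```text
clock: 27.58
tcp_pos: [0.5549, -0.2091, 0.1512]
orientation: [0.0, 0.842, 0.539, -0.0]
wrist_force: [-1.1, -2.0, 4.4]
finger_gap: 0.0129
```

```bash
python3 q.py
```

```text
28.07 p [ 0.5549 -0.2091  0.1512] yaw 1.1379 F [-1.6 -1.9  5. ] T [-0.476  0.39   0.072] Tz [0.06  0.075 0.11  0.09  0.068 0.046 0.047 0.086 0.084 0.055] j6 -0.062
tau6 [0.0766 0.072  0.0712 0.071  0.071  0.071  0.071  0.071  0.071  0.071 ] 0.072
```

Request:
{"method": "carry_out", "body": {
  "steps": [
    [-1, 0, 0, 0, 0, 0, 0.015],
    [-1, 0, 0, 0, 0, 0, 0]
  ]
}}

```text
clock: 28.32
tcp_pos: [0.5549, -0.2091, 0.1512]
orientation: [0.0, 0.846, 0.532, -0.0]
wrist_force: [-1.4, -2.1, 4.9]
finger_gap: 0.0135
```

```bash
python3 q.py
```

```text
28.82 p [ 0.5548 -0.209   0.1512] yaw 1.1231 F [-1.7 -2.8  5.1] T [-0.606  0.465  0.071] Tz [0.072 0.053 0.02  0.096 0.049 0.126 0.069 0.076 0.004 0.14 ] j6 -0.048
tau6 [0.0843 0.0742 0.0728 0.0726 0.0726 0.0726 0.0726 0.0726 0.0726 0.0726] 0.071
```

Request:
{"method": "carry_out", "body": {
  "steps": [
    [-1, -0.0004, -0.0001, 0, 0, 0, 0],
    [-1, -0.0003, 0, 0, 0, 0, 0],
    [-1, 0, 0, 0, 0, 0, 0]
  ]
}}

```text
clock: 29.2
tcp_pos: [0.5547, -0.2092, 0.1512]
orientation: [-0.0, 0.846, 0.533, 0.0]
wrist_force: [-0.8, -0.6, 4.1]
finger_gap: 0.0128
```

```bash
python3 q.py
```

```text
29.7 p [ 0.5547 -0.2093  0.1512] yaw 1.1231 F [-0.1 -0.9  5. ] T [-0.218  0.12   0.042] Tz [0.07  0.056 0.048 0.017 0.011 0.053 0.05  0.02  0.027 0.065] j6 -0.049
tau6 [0.065  0.0654 0.0654 0.0654 0.0653 0.0651 0.065  0.0649 0.0648 0.0647] 0.042
```

Request:
{"method": "carry_out", "body": {
  "steps": [
    [-1, 0, 0, 0, 0, 0, 0.015],
    [-1, 0, 0, 0, 0, 0, 0.01],
    [-1, 0, 0, 0, 0, 0, 0]
  ]
}}

```text
clock: 30.08
tcp_pos: [0.5546, -0.2093, 0.1512]
orientation: [-0.0, 0.853, 0.522, 0.0]
wrist_force: [0.1, -0.4, 4.8]
finger_gap: 0.0132
```

```bash
python3 q.py
```

```text
30.57 p [ 0.5546 -0.2093  0.1512] yaw 1.098 F [-0.  -0.4  4.7] T [-0.147  0.021  0.085] Tz [0.104 0.093 0.096 0.077 0.097 0.095 0.053 0.094 0.098 0.039] j6 -0.024
tau6 [0.0799 0.0712 0.0686 0.0679 0.0677 0.0676 0.0677 0.0676 0.0676 0.0676] 0.085
```

```bash
sed -i 's/range(10)/range(5)/' q.py; python3 q.py
```

```text
30.82 p [ 0.5546 -0.2093  0.1512] yaw 1.098 F [ 0.3 -0.8  4.9] T [-0.134 -0.007  0.079] Tz [0.081 0.065 0.075 0.084 0.093] j6 -0.024
tau6 [0.0676 0.0676 0.0676 0.0676 0.0676] 0.079
```

Request:
{"method": "carry_out", "body": {
  "steps": [
    [-1, 0, 0, 0, 0, 0, 0.02],
    [-1, 0, 0, 0, 0, 0, 0]
  ]
}}

```text
clock: 31.08
tcp_pos: [0.5546, -0.2094, 0.1512]
orientation: [0.0, 0.858, 0.513, 0.0]
wrist_force: [0.8, -0.6, 5.0]
finger_gap: 0.0133
```

```bash
python3 q.py
```

```text
31.32 p [ 0.5546 -0.2094  0.1512] yaw 1.078 F [-0.1 -0.8  4.3] T [-0.21  -0.008  0.077] Tz [0.077 0.072 0.046 0.055 0.137] j6 -0.004
tau6 [0.0883 0.0722 0.0674 0.066  0.0657] 0.077
```

Request:
{"method": "carry_out", "body": {
  "steps": [
    [-1, -0.0001, 0, 0, 0, 0, 0.015],
    [-1, 0, 0, 0, 0, 0, 0.015],
    [-1, 0, 0, 0, 0, 0, 0],
    [-1, 0, 0, 0, 0, 0, 0]
  ]
}}

```text
clock: 31.82
tcp_pos: [0.5545, -0.2095, 0.1511]
orientation: [-0.0, 0.866, 0.5, 0.0]
wrist_force: [0.2, -1.1, 2.9]
finger_gap: 0.0129
```

```bash
python3 q.py
```

```text
32.08 p [ 0.5545 -0.2094  0.1511] yaw 1.048 F [ 0.1 -0.8  4.1] T [-0.237 -0.008  0.072] Tz [0.073 0.051 0.076 0.131 0.03 ] j6 0.026
tau6 [0.0738 0.0734 0.0733 0.0732 0.0735] 0.072
```

Request:
{"method": "carry_out", "body": {
  "steps": [
    [-1, -0.0001, 0, 0, 0, 0, 0.015],
    [-1, 0, 0, 0, 0, 0, 0.015],
    [-1, 0, 0, 0, 0, 0, 0.01],
    [-1, 0, 0, 0, 0, 0, 0],
    [-1, 0, 0, 0, 0, 0, 0]
  ]
}}

```text
clock: 32.7
tcp_pos: [0.5544, -0.2095, 0.1511]
orientation: [-0.0, 0.876, 0.483, -0.0]
wrist_force: [-0.4, -1.6, 3.1]
finger_gap: 0.0131
```

```bash
python3 q.py
```

```text
32.95 p [ 0.5544 -0.2095  0.1511] yaw 1.008 F [ 0.3 -1.1  3.4] T [-0.311  0.     0.066] Tz [0.056 0.06  0.1   0.037 0.077] j6 0.066
tau6 [0.0837 0.0834 0.0834 0.0835 0.0836] 0.066
```

```bash
sed -i 's/range(5)/range(2)/' q.py
```

Request:
{"method": "carry_out", "body": {
  "steps": [
    [-1, 0.0001, 0, 0, 0, 0, -0.03],
    [-1, 0.0001, 0, 0, 0, 0, -0.03],
    [-1, 0, 0, 0, 0, 0, 0],
    [-1, 0, 0, 0, 0, 0, 0]
  ]
}}

```text
clock: 33.45
tcp_pos: [0.5546, -0.2094, 0.1512]
orientation: [-0.0, 0.861, 0.509, 0.0]
wrist_force: [0.2, -0.6, 3.8]
finger_gap: 0.0127
```

```bash
python3 q.py
```

```text
33.55 p [ 0.5546 -0.2094  0.1512] yaw 1.0679 F [ 0.3 -1.1  3.2] T [-0.319  0.036  0.027] Tz [0.036 0.017] j6 0.007
tau6 [0.0044 0.0054] 0.027
```

Request:
{"method": "carry_out", "body": {
  "steps": [
    [-1, 0.0001, 0, 0, 0, 0, -0.03],
    [-1, 0.0001, 0, 0, 0, 0, -0.03],
    [-1, 0, 0, 0, 0, 0, 0],
    [-1, 0, 0, 0, 0, 0, 0]
  ]
}}

```text
clock: 34.05
tcp_pos: [0.5547, -0.2092, 0.1512]
orientation: [-0.0, 0.845, 0.535, 0.0]
wrist_force: [-0.2, -1.0, 3.1]
finger_gap: 0.0131
```

```bash
python3 q.py
```

```text
34.15 p [ 0.5547 -0.2092  0.1512] yaw 1.1279 F [ 0.1 -1.2  4. ] T [-0.306  0.061  0.008] Tz [0.009 0.007] j6 -0.053
tau6 [0.0006 0.0017] 0.008
```

Request:
{"method": "carry_out", "body": {
  "steps": [
    [-1, -0.0001, 0, 0, 0, 0, 0.03],
    [-1, -0.0001, 0, 0, 0, 0, 0.03],
    [-1, 0, 0, 0, 0, 0, 0],
    [-1, 0, 0, 0, 0, 0, 0],
    [-1, 0, 0, 0, 0, 0, 0]
  ]
}}

```text
clock: 34.78
tcp_pos: [0.5546, -0.2094, 0.1512]
orientation: [-0.0, 0.861, 0.509, 0.0]
wrist_force: [0.2, -1.4, 3.1]
finger_gap: 0.0129
```

```bash
python3 q.py
```

```text
34.88 p [ 0.5546 -0.2094  0.1512] yaw 1.068 F [-0.7 -1.6  3.1] T [-0.334  0.057  0.051] Tz [0.06  0.043] j6 0.006
tau6 [0.0599 0.0601] 0.051
```

Request:
{"method": "carry_out", "body": {
  "steps": [
    [-1, -0.0001, 0, 0, 0, 0, 0.03],
    [-1, 0, 0, 0, 0, 0, 0.01],
    [-1, 0, 0, 0, 0, 0, 0],
    [-1, 0, 0, 0, 0, 0, 0],
    [-1, 0, 0, 0, 0, 0, 0]
  ]
}}

```text
clock: 35.5
tcp_pos: [0.5545, -0.2095, 0.1511]
orientation: [-0.0, 0.871, 0.492, 0.0]
wrist_force: [-0.5, -0.8, 2.8]
finger_gap: 0.013
```

```bash
python3 q.py
```

```text
35.6 p [ 0.5545 -0.2094  0.1511] yaw 1.028 F [ 0.  -0.6  3.6] T [-0.369  0.112  0.066] Tz [0.034 0.099] j6 0.046
tau6 [0.0807 0.0808] 0.066
```

Request:
{"method": "carry_out", "body": {
  "steps": [
    [-1, 0, 0, 0, 0, 0, 0.01],
    [-1, 0, 0, 0, 0, 0, 0.01],
    [-1, 0, 0, 0, 0, 0, 0],
    [-1, 0, 0, 0, 0, 0, 0],
    [-1, 0, 0, 0, 0, 0, 0]
  ]
}}

```text
clock: 36.22
tcp_pos: [0.5545, -0.2095, 0.1511]
orientation: [-0.0, 0.876, 0.483, -0.0]
wrist_force: [-0.7, -1.6, 3.0]
finger_gap: 0.0126
```

```bash
python3 q.py;python3 q.py
```

```text
36.33 p [ 0.5545 -0.2095  0.1512] yaw 1.008 F [-0.5 -2.4  2.2] T [-0.458  0.165  0.092] Tz [0.081 0.104] j6 0.066
tau6 [0.086  0.0861] 0.092
36.42 p [ 0.5545 -0.2094  0.1511] yaw 1.008 F [-0.9 -2.   2.4] T [-0.427  0.19   0.107] Tz [0.112 0.102] j6 0.066
tau6 [0.0862 0.0863] 0.107
```

Request:
{"method": "carry_out", "body": {
  "steps": [
    [-1, -0.0003, 0, 0, 0, 0, 0],
    [-1, 0, 0, 0, 0, 0, -0.03],
    [-1, 0, 0, -0.0003, 0, 0, -0.02],
    [-0.6, 0, 0, 0, 0, 0, 0],
    [-0.2, 0, 0, 0, 0, 0, 0],
    [0.4, 0, 0, 0, 0, 0, 0],
    [1, 0, 0, 0, 0, 0, 0],
    [1, 0, 0, 0, 0, 0, 0],
    [1, 0, 0, -0.02, 0, 0, 0],
    [1, 0, 0, -0.04, 0, 0, 0],
    [1, 0, 0, -0.05, 0, 0, 0],
    [1, -0.03, -0.04, 0, 0, 0, 0],
    [1, -0.03, -0.04, 0, 0, 0, 0],
    [1, -0.03, -0.04, 0, 0, 0, 0],
    [1, 0, 0, 0, 0, 0, 0]
  ]
}}

```text
clock: 38.3
tcp_pos: [0.4029, -0.2289, 0.2618]
orientation: [-0.0, 0.864, 0.503, -0.0]
wrist_force: [0.4, -0.4, 0.1]
finger_gap: 0.0855
```

Run:
```python
from h import *
a=snap('scene','s9');b=snap('top','t9');s=env.get_state();print(s['clock'],s['tcp_pos'],s['wrist_force'])
def crop(c,x,y,w=80,h=60): return cv2.resize(c['color'][y:y+h,x:x+w],(400,300),interpolation=cv2.INTER_CUBIC)
im=np.vstack([np.hstack([crop(a,155,73,100,75),crop(b,341,177)]),np.hstack([cv2.resize(a['color'],(400,300)),cv2.resize(b['color'],(400,300))])])
cv2.imwrite('pics/c9.png',im[:,:,::-1])
```

```text
38.4 [ 0.40582273 -0.22960318  0.2619964 ] [ 0.02879751 -0.40463519 -0.13620302]
```

View pics/c9.png

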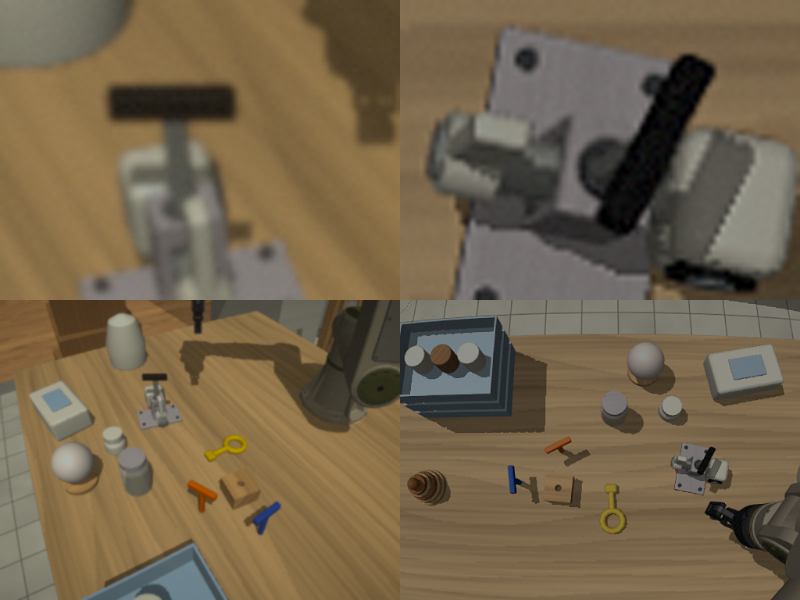

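```bash
python3 - <<'E' | tail -6
from fit0 import *
P=[.5525,-.2075,-.21]
for l in (-.1,0,.1):
    print(l,(proj(load('t9'),lev(P,l,50,70))[0]+.5-[341,177])*5+[400,0],(proj(load('s9'),lev(P,l,50,70))[0]+.5-[155,73])*4)
print(env.hand_in())
E
```

```text
[ 0.55184147 -0.2066116  -0.22884907  0.51167935] [[0.9, 0.1], [-1.4, -0.9], [0.1, -0.2], [0.1, -0.6], [0.5, 1.4], [-0.2, -0.9], [0.3, 0.0], [0.2, -1.4], [0.2, 0.4], [-0.1, 0.0], [-0.3, 1.2], [0.1, 1.2]]
-0.1 [500.04308063 147.77448342] [207.96208134 207.79805471]
0 [503.44306427 129.67708142] [195.14019816 209.65736576]
0.1 [506.46136018 111.90528992] [182.3947506  212.57365846]
the job is handed in; nothing more can be done
None
```

I swung the lever upright by closing the parallel pads on it. I then took the black key from its block and felt it into the socket to the floor, about 14 mm deep. I tightened clockwise until the screw bore on the flat, let go, backed the arm off and handed the job in at about 38 s.

**Last checks**
- **Key and bystanders:** in the last pictures the key stands upright in the screw. The other things look unmoved and the gripper is clear.
- **Lever:** its end is at about (502,125) in the top-view crop, against (503,130) expected for straight up. That puts it within about 0.03 rad.
- **Force while turning:** I pressed with about 2 to 6 N. The press peaked at 8.7 N when the key first reached the socket's floor, under the 10 N limit.
- **Tightness:** the final torque was about 0.086 N m by the joint reading. The wrist reading was noisy, 0.08 to 0.11 N m, mean about 0.10. Backing off dropped the torque to about zero, and it rose again at once on re-tightening.

**What disagreed**
- **Sink:** the screw sank about 2.7 mm by height. That is less than the key's total turn of 1.13 rad would give, even after play.
- **Torque rise:** it rose gradually over the last 0.3 rad, not sharply. I took this as bearing with some give in the system, because the screw stopped sinking while the torque grew.

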